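Turn a sample carrier face up with the two-pronged lifter

TASK

One of the two sample carriers in the dark grey turn-over tray lies face down (bare metal back showing). Take the two-pronged lifter from its rest, slide its prongs along the open channel under that carrier's near edge and tip the carrier over the cross groove, so that it lies face up and flat in the empty far nest of the same lane; then lay the lifter back in its rest as it was. Never touch that carrier with the gripper or lift it clear of the tray, leave the other carrier in its nest, and do not knock over or shift the things standing about.

Things in the scene. Friction and masses are not known exactly. Their poses are not given: they have to be found in the camera images.
- tray: Fixed dark grey turn-over tray, 144 (x) x 151 (y) x 18 mm high. Origin on the desk under the middle of its cross groove, midway between its two lanes. +x points from the near nests to the far nests, away from the robot; +y to the left lane. Lane centres at y = +36 and -36 mm; each lane is 63 mm wide between 18 mm high walls.
- nest_near_left (a point): Centre of the left near nest (x = -31.5 mm in the tray), 15.5 mm above the desk, mid-height of a carrier lying there; axes as the tray. The nest runs from x = -66 mm (3 mm lips on the ledges) to the groove. The carrier lies on two ledges, 8 mm wide, along the lane's sides, tops 13 mm above the desk.
- nest_near_right (a point): The same for the right near nest.
- channel_left (a point): Mouth of the left lane's channel: middle, on its floor, at the tray's near end (x = -72 mm); axes as the tray. The channel, 47 mm wide, runs along the lane between the ledges and under the carriers; floor 4 mm above the desk, 9 mm under a carrier; open at the near end, where the lifter slides in.
- channel_right (a point): The same for the right lane.
- groove_left (a point): Middle of the cross groove in the left lane, at ledge height (13 mm); axes as the tray. 9 mm wide (x -4.5 to 4.5 mm), floor 5 mm below the ledges. When a carrier's near edge is raised its far edge drops in here and turns as on a hinge; pushed a little past upright, it falls into the far nest by itself.
- groove_right (a point): The same for the right lane.
- nest_far_left (a point): Centre of the left far nest (x = +31.5 mm in the tray), 15.5 mm above the desk, mid-height of a carrier lying there; axes as the tray. Rubber-topped ledges as in the near nest, from the groove to an 18 mm high wall at x = 68 mm. Empty at the start.
- nest_far_right (a point): The same for the right far nest.
- carrier_down_mid (a point): Centre of the loose carrier that lies face down in one near nest (left or right varies): square plate 60 x 60 x 5 mm, 30 to 65 g; its face has a blue frame round a small dark silicon die, its back is bare aluminium. z points out of its face (down at the start). Its sides are parallel to the tray's; its far edge overhangs the groove by 1 to 4 mm.
- lifter_grip (a point): Centre of the lifter's grip; +x to the prong tips, z up. Orange level handle 14 mm wide and high, x -56 to +38 mm in this frame. A steel neck drops from its front to the flat two-pronged steel blade: tips at x = 104 mm, 2.5 mm thick, underside z = -40 mm, 40 mm wide; prongs 36 mm long, 7 mm wide, at y = +-16.5 mm, joined by a plate from x = 51 to 68 mm. About 80 g.
- lifter_tip (a point): The middle between the lifter's two prong tips, at mid-thickness of the blade; axes as lifter_grip.
- lifter_rest: Fixed grey and white rest, 176 x 56 mm. Origin on the desk below the lifter's prong tips; +x as the lifter lying in it. The blade lies on a bed (x -46 to -16 mm, 14 mm above the desk) between cheeks 46 mm apart, 7 mm high; the handle's rear end in a U on a post (x -157 to -143 mm, seat 47 mm above the desk, 20 mm wide, 8 mm deep, then flared).
- carrier_up_mid (a point): centre of the other carrier, alike, lying face up in the near nest of the other lane; z out of its face; stays there
- rest_grip (a point): where the lifter's grip point is when the lifter lies in its rest: 54 mm above the desk; axes as the rest and the lifter lying in it
- objective_case_mid (a point): bystander: screw case with a spare objective, 36 mm round, 60 mm high, standing beyond the tray; its centre
- cover_glass_box_mid (a point): bystander: small clear box, 30 x 32 x 14 mm, to the right of the tray; its centre
- sample_cup_mid (a point): bystander: sample cup with yellow lid, 64 mm round, 69 mm high, beyond the tray; its centre
Things that resemble listed ones, but are neither listed nor needed, are in the scene too. What is shaped like the part that bears carrier_down_mid but green or turquoise is not meant.

How it is judged:
By the outcome, as a careful person would: the job done as asked, in the order asked, and still so for the second after the job is handed in, with the robot touching nothing.
It also fails if it takes over 48 s, if anything falls off the work surface, if the arm or the gripper's body presses on something with over 40 N, if the wrist force passes 120 N, or if a joint passes its speed limit or range.

ROBOT

A 7-joint arm with a two-finger parallel gripper is mounted at the origin on a cart in front of the work surface, level with it; the furniture and walls round the work are solid. World frame = base frame: x ahead of the robot, y to its left, z up, the work surface at z = 0. Lengths are in m, angles in rad, forces in N, time in s.
With the tool pointing down it reaches from about 0.425 to 0.95 m from the base axis. Payload 4.7 kg.
Tool frame: the origin (TCP) lies between the finger pads; the fingertips stand 25 mm ahead of it and the grasp point (between the pads) lies 6 mm ahead of it; z points along the fingers, y is the line along which they close (so a half turn about z gives the same grasp; the last joint's range is limited). The gripper opens to 85 mm and grips with 20 to 120 N. Pads are 22 mm wide; open, the fingers measure 114 mm over their backs; the gripper's body (76 mm by 85 mm) begins 54 mm behind the grasp point. The pads swing forward as they close: fully open they stand 13 mm farther back than shut.
Start: joints at [-1.305, 0.469, -0.049, 1.532, 0.024, 1.141, -0.082], TCP at [0.196, 0.646, 0.256] pointing down, gripper open.
Joint ranges: [-2.59, 2.59], [-0.33, 1.99], [-1.39, 1.29], [0.1, 2.45], [-1.04, 4.18], [0.21, 1.99], [-2.66, 2.66]. Speed limits (rad/s): [2.57, 2.57, 3.14, 3.14, 3.14, 3.14, 3.14].

INTERFACE

Orientations are given as a 3x3 rotation matrix whose columns are the frame's x, y, z axes.
In Python, from rig import * gives the robot as it stands. Calls block until the motion is done:
- movep(position, orientation): joint-space move of the TCP to a pose.
- move_l(position, attitude=None, feed=0.15, until_force=None): straight line of the TCP; attitude=None keeps the orientation; feed is the mean speed in m/s. With until_force (N) it stops when the force on the tool has changed by that much, and returns True; else False.
- move_joints(angles): joint-space move.
- command_gripper(opening, newtons=None): finger opening in m; newtons is the grip in N (None keeps the last); returns when the fingers have stopped.
- sleep(seconds).
- inverse_kinematics(position, orientation): joint angles nearest the present ones, or None.
- sense(): the state.
- camera(name): name is "scene" or "top" or "wrist"; returns (picture, depth): 420x560x3 uint8, red, green, blue; 420x560 float32, m along the optical axis (not along the pixel's ray), 0 where there is no reading.
- camera_params(name): a dict with "K" (3x3 intrinsics, pixels), "position" and "rotation" of the camera in the world; the wrist camera has in their place "tool_from_camera" (4x4, takes a point from camera to tool coordinates, whose origin is the TCP and whose axes are the flange's). Camera axes: x right, y down, z forward; pixel columns grow to the right and rows downward; lengths in m; the calibration is good to about 2 mm. A picture is of the moment at which its call begins: read the wrist's pose just before it. camera_params takes no time and is no camera call.
A pose or a line that the arm cannot do raises Unreachable and nothing moves.
- finish_job(): hands the job in; it is judged then, once.
The state is a dict: "time_s": time; "joint_pos": joint angles; "qd": joint speeds; "joint_efforts": joint torques, N m; "position": TCP position; "tcp_rot": TCP orientation; "wrist_force": force on the tool from outside, world axes, zero at the start; "ft_torque": the same for the moment, N m; "finger_gap": finger opening in m; "gripper_force": force on a finger pad.
Only numpy, scipy, OpenCV 4.12 (cv2) and the standard library are available. Lean on these libraries where they do the work, as an engineer would, in place of code of your own. Each camera call takes 0.05 s, during which the arm holds its last target. There are 200 camera calls.

## Working session

There is one attempt and no reset: what is moved stays moved. The work goes in short steps, each a Python script; the robot and the scene stay as the last script left them, time stands still between calls to the robot, and variables do not carry over. Pictures are saved under pics/ and viewed, at most 10 in all, crops included, and the job is handed in when it is done.

```bash
mkdir -p pics; ls
python3 - <<'E'
from rig import *
import cv2, numpy as np
for n in ("top","scene"):
    p,d=camera(n); cv2.imwrite(f"pics/{n}0.png",p[:,:,::-1]); np.savez(f"{n}0.npz",p=p,d=d)
    c=camera_params(n); print(n,c["K"],c["position"],c["rotation"])
print(camera_params("wrist")); print(sense()["time_s"],sense()["tcp_rot"])
E
```

```text
pics
top [[412.18826119   0.         278.43958484]
 [  0.         412.18826119 210.06561893]
 [  0.           0.           1.        ]] [ 0.50770693 -0.02241844  1.07769475] [[-4.73941685e-03 -9.97807010e-01  6.60205197e-02]
 [-9.99988643e-01  4.69601115e-03 -8.12628916e-04]
 [ 5.00813733e-04 -6.60236213e-02 -9.97817935e-01]]
scene [[414.04086144   0.         277.93982813]
 [  0.         414.04086144 214.3928858 ]
 [  0.           0.           1.        ]] [-0.07126285 -0.7216561   0.61881306] [[ 0.72447229 -0.3554319   0.59059975]
 [-0.68927259 -0.36538004  0.62562026]
 [-0.00657204 -0.86032877 -0.50969718]]
{'K': array([[375.49652534,   0.        , 276.61554546],
       [  0.        , 375.49652534, 211.58833744],
       [  0.        ,   0.        ,   1.        ]]), 'tool_from_camera': array([[-5.69714968e-04, -9.55981701e-01, -2.93425737e-01,
         7.50607756e-02],
       [ 9.99999774e-01, -6.49342979e-04,  1.73962812e-04,
        -8.29709031e-04],
       [-3.56839207e-04, -2.93425572e-01,  9.55981855e-01,
        -1.18500064e-01],
       [ 0.00000000e+00,  0.00000000e+00,  0.00000000e+00,
         1.00000000e+00]])}
0.1 [[-9.56863582e-01  2.90537192e-01 -4.74298955e-04]
 [ 2.90537576e-01  9.56862058e-01 -1.70827422e-03]
 [-4.24785196e-05 -1.77238706e-03 -9.99998428e-01]]
```

View pics/top0.png

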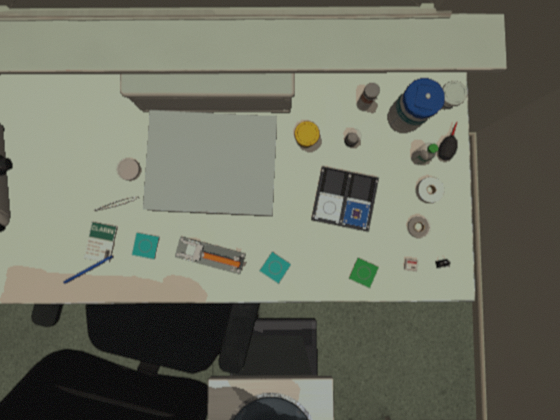

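View pics/scene0.png

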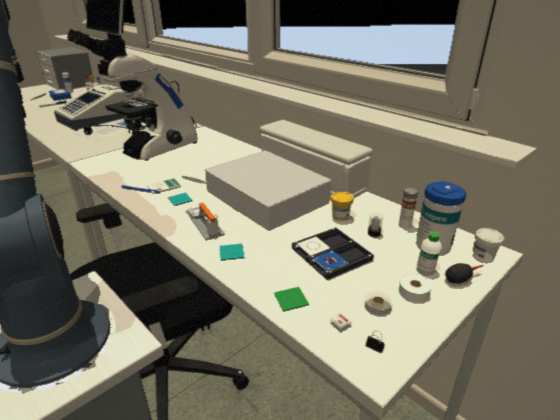

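Top view: the tray is at (345,198), with the bare-metal carrier in the left near nest (328,207) and the blue one on the right. The lifter is at (210,255), with its orange handle to the right and its prongs pointing left (+y). The scene view agrees.

```bash
cat > h.py <<'E'
import numpy as np, cv2
def cast(uv,z,K,P,R):
    uv=np.atleast_2d(np.asarray(uv,float)); r=np.c_[uv,np.ones(len(uv))]@np.linalg.inv(K).T@R.T
    return P+r*((z-P[2])/r[:,2])[:,None]
def wrist_pose(s,c):
    T=np.eye(4);T[:3,:3]=s["tcp_rot"];T[:3,3]=s["position"];T=T@c["tool_from_camera"];return T[:3,3],T[:3,:3]
def orange(p):
    h=cv2.cvtColor(p,cv2.COLOR_RGB2HSV); return cv2.inRange(h,(5,170,120),(18,255,255))
def biggest(m):
    c,_=cv2.findContours(m,cv2.RETR_EXTERNAL,cv2.CHAIN_APPROX_NONE); return max(c,key=cv2.contourArea)
E
python3 - <<'E'
from rig import *
from h import *
f=np.load("top0.npz");p=f["p"];c=camera_params("top");a=(c["K"],c["position"],c["rotation"])
m=orange(p);m[:, :165]=0;m[:,255:]=0;m[:230]=0
k=biggest(m)[:,0]; r=cv2.minAreaRect(cast(k,0.061,*a)[:,:2].astype(np.float32)); print("handle",r)
d=cv2.inRange(cv2.cvtColor(p,cv2.COLOR_RGB2GRAY),0,75); q=np.zeros_like(d); q[158:240,303:387]=d[158:240,303:387]
k=biggest(q)[:,0]; r=cv2.minAreaRect(cast(k,0.018,*a)[:,:2].astype(np.float32)); print("tray",r, cv2.boxPoints(r))
# prong direction / rest
for z,u in ((0.02,[(182,247)]),(0.061,[(240,263)])): print(cast(u,z,*a))
cv2.imwrite("pics/crop.png",np.hstack([cv2.resize(p[215:290,160:260],None,fx=4,fy=4),cv2.resize(p[160:235,300:400],None,fx=4,fy=4)])[:,:,::-1])
E
```

```text
handle ((0.4544733464717865, 0.11655815690755844), (0.08810717612504959, 0.01152689941227436), 74.59468078613281)
tray ((0.6072625517845154, -0.19423168897628784), (0.14809550344944, 0.14163045585155487), 78.13758850097656) [[ 0.5227382  -0.25214115]
 [ 0.66134405 -0.281255  ]
 [ 0.6917869  -0.13632223]
 [ 0.55318105 -0.10720837]]
[[0.4842322  0.22368509 0.02      ]]
[[0.44539381 0.07158537 0.061     ]]
```

View pics/crop.png

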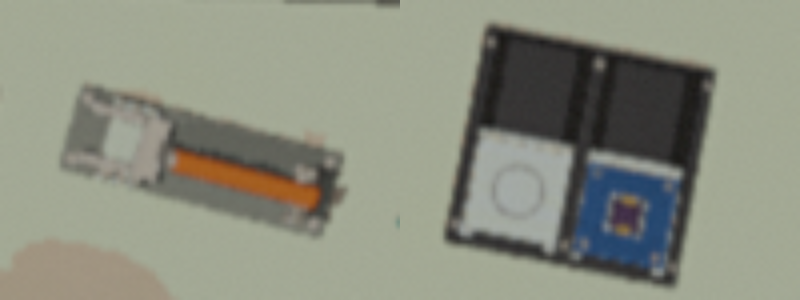

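The carrier to turn is in the left lane: a plain back with a turned circle. The prongs point towards +y. Next I check reach, then take closer wrist looks.

```bash
cat >> h.py <<'E'
def Rz(yaw):  # tool down, tool x at yaw
    c,s=np.cos(yaw),np.sin(yaw); return np.array([[c,s,0],[s,-c,0],[0,0,-1.]])
E
python3 - <<'E'
from rig import *
from h import *
yl,yt=np.radians(74.6),np.radians(-11.9)
u=np.array([np.cos(yt),np.sin(yt)]);v=np.array([-u[1],u[0]]);t=np.array([.607,-.194])
for n,xy,z,y in [("rest",(.457,.125),.06,yl),("restup",(.457,.125),.14,yl)]+[(x,t+u*x+v*.036,z,yt) for x,z in((-.19,.051),(-.19,.1),(-.138,.051),(-.08,.12))]:
    for f in (0,np.pi):
        q=inverse_kinematics([*xy,z],Rz(y+f)); print(n,f>0,None if q is None else np.round(q,2))
c=camera_params("wrist")
def look(n,xy,z,y):
    movep([*xy,z],Rz(y)); s=sense();p,d=camera("wrist");P,R=wrist_pose(s,c)
    np.savez(n+".npz",p=p,d=d,P=P,R=R,K=c["K"]); cv2.imwrite(f"pics/{n}.png",p[:,:,::-1])
look("w_tray",t+u*-.01,.26,yt)
look("w_lift",(.457,.125),.24,yl); print(sense()["time_s"])
E
```

```text
rest False [-0.66  0.45  0.38  2.19 -0.31  0.55 -0.32]
rest True [-0.24  0.44 -0.15  2.16  0.12  0.55  2.4 ]
restup False [-0.74  0.31  0.47  2.14 -0.21  0.73 -0.41]
restup True [-0.3   0.29 -0.06  2.11  0.03  0.73  2.49]
-0.19 False [-0.37  0.5   0.69  2.27 -0.62  0.56 -0.98]
-0.19 True [-0.14  0.44  0.39  2.26 -0.35  0.5   1.89]
-0.19 False [-0.43  0.4   0.76  2.24 -0.46  0.65 -1.13]
-0.19 True [-0.29  0.36  0.57  2.23 -0.33  0.63  1.88]
-0.138 False [-0.44  0.62  0.83  2.16 -0.75  0.68 -0.87]
-0.138 True [-0.12  0.5   0.38  2.14 -0.34  0.56  1.87]
-0.08 False [-0.63  0.78  1.22  1.99 -0.88  1.03 -0.76]
-0.08 True [-0.23  0.48  0.53  1.98 -0.34  0.78  1.87]
4.7583
```

View pics/w_tray.png

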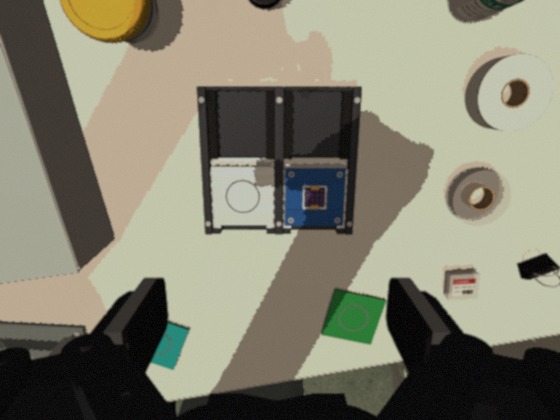

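View pics/w_lift.png

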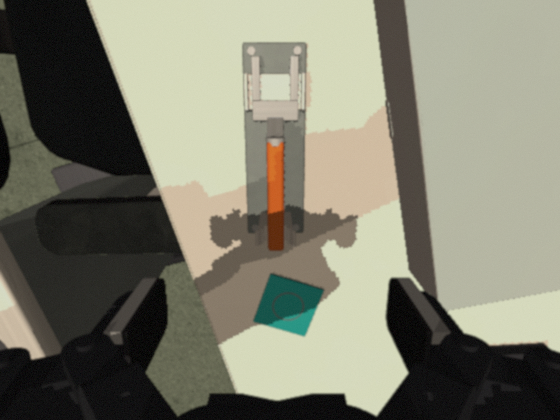

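Tray view: outer corners near (197,87), (362,87), (353,233) and (205,233), with the face-down carrier around (243,195). Lifter view: handle from (275,142) to (275,250), prongs (255–295, 55–115), level in its rest. Now refining both by contours.

Run:
```python
from h import *
f=np.load("w_tray.npz");a=(f["K"],f["P"],f["R"]);g=cv2.cvtColor(f["p"],cv2.COLOR_RGB2GRAY)
q=np.zeros_like(g);q[78:243,190:370]=cv2.inRange(g,0,62)[78:243,190:370]
q=cv2.morphologyEx(q,cv2.MORPH_OPEN,np.ones((3,3)))
k=cv2.convexHull(biggest(q))[:,0];w=cast(k+0.0,.018,*a)[:,:2].astype(np.float32);r=cv2.minAreaRect(w);print("tray",r,cv2.boxPoints(r).round(4).tolist())
ap=cv2.approxPolyDP(cv2.convexHull(biggest(q)),6,True)[:,0];print(ap.tolist(),cast(ap,.018,*a).round(4).tolist())
q=np.zeros_like(g);q[150:243,205:277]=cv2.inRange(g,140,255)[150:243,205:277]
k=biggest(q)[:,0];r=cv2.minAreaRect(cast(k,.018,*a)[:,:2].astype(np.float32));print("carrier",r)
dd=f["d"];print("depth chk",dd[215,230],dd[120,240])
f=np.load("w_lift.npz");a=(f["K"],f["P"],f["R"]);h=cv2.cvtColor(f["p"],cv2.COLOR_RGB2HSV)
m=cv2.inRange(h,(3,150,60),(20,255,255));k=biggest(m)[:,0];print(cv2.boundingRect(k))
r=cv2.minAreaRect(cast(k,.061,*a)[:,:2].astype(np.float32));print("handle",r)
g=cv2.cvtColor(f["p"],cv2.COLOR_RGB2GRAY)
print([g[70,x] for x in range(240,312,1)])
```

```text
tray ((0.6153072118759155, -0.196165531873703), (0.14902089536190033, 0.1296955645084381), 78.03427124023438) [[0.5364000201225281, -0.2556000053882599], [0.6632999777793884, -0.2824999988079071], [0.6941999793052673, -0.13670000433921814], [0.567300021648407, -0.10980000346899033]]
[[360, 88], [352, 221], [206, 219], [199, 87]] [[0.6627, -0.2814, 0.018], [0.5376, -0.2554, 0.018], [0.5699, -0.1114, 0.018], [0.6937, -0.138, 0.018]]
carrier ((0.5883026123046875, -0.15331852436065674), (0.06100700795650482, 0.07029832899570465), 78.16632080078125)
depth chk 0.37766173 0.36358562
(267, 143, 17, 107)
handle ((0.4546692669391632, 0.11973961442708969), (0.0899207815527916, 0.013290037401020527), 74.69654083251953)
[np.uint8(211), np.uint8(202), np.uint8(177), np.uint8(144), np.uint8(132), np.uint8(137), np.uint8(139), np.uint8(142), np.uint8(140), np.uint8(140), np.uint8(139), np.uint8(149), np.uint8(179), np.uint8(193), np.uint8(192), np.uint8(190), np.uint8(191), np.uint8(191), np.uint8(182), np.uint8(146), np.uint8(123), np.uint8(119), np.uint8(122), np.uint8(129), np.uint8(136), np.uint8(141), np.uint8(142), np.uint8(140), np.uint8(139), np.uint8(139), np.uint8(139), np.uint8(139), np.uint8(140), np.uint8(137), np.uint8(137), np.uint8(139), np.uint8(139), np.uint8(138), np.uint8(138), np.uint8(136), np.uint8(136), np.uint8(137), np.uint8(137), np.uint8(136), np.uint8(138), np.uint8(135), np.uint8(138), np.uint8(137), np.uint8(138), np.uint8(148), np.uint8(173), np.uint8(190), np.uint8(196), np.uint8(191), np.uint8(189), np.uint8(189), np.uint8(188), np.uint8(172), np.uint8(132), np.uint8(116), np.uint8(122), np.uint8(125), np.uint8(129), np.uint8(131), np.uint8(125), np.uint8(125), np.uint8(158), np.uint8(196), np.uint8(210), np.uint8(210), np.uint8(213), np.uint8(213)]
```

```bash
cat >> h.py <<'E'
YT,YL=np.radians(-11.95),np.radians(74.7)
T0=np.array([.6085,-.1947]); G=np.array([.4571,.1284])
U=np.array([np.cos(YT),np.sin(YT)]);V=np.array([-U[1],U[0]])
def tp(x,z,y=.036): return np.r_[T0+U*x+V*y,z]   # tray frame -> world
E
python3 - <<'E'
from rig import *
from h import *
c=camera_params("wrist")
command_gripper(.05)
movep([*G,.10],Rz(YL)); move_l([*G,.060],feed=.1)
command_gripper(0,70); s=sense();print(s["finger_gap"],s["gripper_force"],s["wrist_force"])
print(move_l([*G,.15],feed=.12)); s=sense();print(s["finger_gap"],s["wrist_force"],s["joint_pos"].round(2) if hasattr(s["joint_pos"],'round') else s["joint_pos"])
p,d=camera("wrist");P,R=wrist_pose(s,c);np.savez("w_held.npz",p=p,d=d,P=P,R=R,K=c["K"]);cv2.imwrite("pics/w_held.png",p[:,:,::-1]);print(s["time_s"])
E
```

```text
0.012561236370542607 68.526531457901 [-1.36140243 -0.19535854  6.07723816]
False
0.01277528575423309 [ 0.81151796  0.17845013 -1.57885751] [-1.    0.35  0.79  2.14 -0.35  0.78 -0.26]
7.6833
```

View pics/w_held.png

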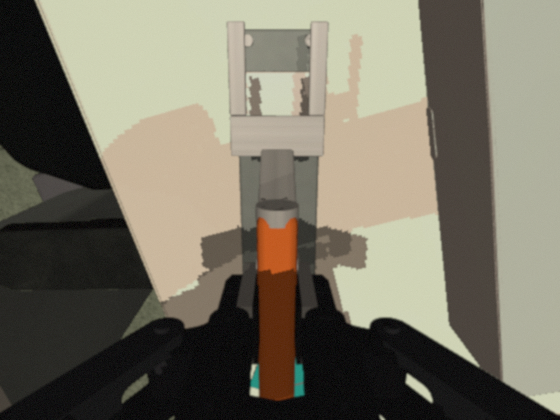

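Held: prong tips at rows ~22, left prong (236), right (319), blade appears square. Measuring tip and blade tilt in tool frame by depth.

Run:
```python
from rig import *
from h import *
c=camera_params("wrist");f=np.load("w_held.npz");d=f["d"];T=c["tool_from_camera"]
def P(u,v,z=None):
    z=z or np.median(d[v-1:v+2,u-1:u+2]); return (T@np.r_[np.linalg.inv(c["K"])@[u,v,1]*z,1])[:3]*1e3
g=cv2.cvtColor(f["p"],cv2.COLOR_RGB2GRAY);print(d[16:28,236].round(3),d[16:28,319].round(3))
for u,v in((236,26),(319,26),(237,100),(318,100),(250,135),(305,135),(278,230),(278,260)): print(u,v,P(u,v).round(1))
print("tips",P(236,22,d[26,236]).round(1),P(319,22,d[26,319]).round(1))
r=d[70]; print([ (i,float(r[i].round(3))) for i in (222,225,227,228,229,230,244,245,246,310,312,326,327,328,329,330)])
```

```text
[0.241 0.241 0.241 0.242 0.    0.147 0.148 0.146 0.147 0.147 0.147 0.147] [0.24  0.241 0.24  0.241 0.241 0.147 0.146 0.146 0.147 0.149 0.148 0.146]
236 26 [100.5 -16.1  43.6]
319 26 [100.5  16.4  43.6]
237 100 [ 72.7 -16.6  43.8]
318 100 [72.7 16.9 43.6]
250 135 [ 58.4 -11.5  43.8]
305 135 [58.4 11.9 43.6]
278 230 [31.7  0.3 -1. ]
278 260 [20.8  0.3 -1. ]
tips [102.  -16.1  44. ] [102.2  16.6  45.2]
[(222, 0.25200000405311584), (225, 0.25), (227, 0.25), (228, 0.15299999713897705), (229, 0.15199999511241913), (230, 0.1509999930858612), (244, 0.1509999930858612), (245, 0.15199999511241913), (246, 0.24500000476837158), (310, 0.15199999511241913), (312, 0.1509999930858612), (326, 0.15199999511241913), (327, 0.25099998712539673), (328, 0.25099998712539673), (329, 0.25), (330, 0.25)]
```

```bash
cat >> h.py <<'E'
DX,DZ=.1025,.0436   # TCP -> tips, TCP -> blade top
def tip(x,ztop): return tp(x-DX,ztop+DZ,.036-.0002)
E
python3 - <<'E'
from rig import *
from h import *
f=np.load("top0.npz");print("box depth z~",1.0777-f["d"][160,210])
p=sense()["position"]; move_l([p[0],p[1],.22],feed=.2)
movep(tip(-.088,.175),Rz(YT)); move_l(tip(-.088,.0092),feed=.15)
s=sense();print(s["position"],s["wrist_force"],s["time_s"],np.round(s["joint_pos"],2))
c=camera_params("wrist");p,d=camera("wrist");P,R=wrist_pose(s,c);np.savez("w_pre.npz",p=p,d=d,P=P,R=R,K=c["K"]);cv2.imwrite("pics/w_pre.png",p[:,:,::-1])
E
```

```text
box depth z~ 0.07285428
[ 0.43004829 -0.12027267  0.05326486] [ 0.43963238 -0.52921189 -1.3408506 ] 10.475 [-0.47  0.55  0.83  2.27 -0.73  0.61 -0.86]
```

View pics/w_pre.png

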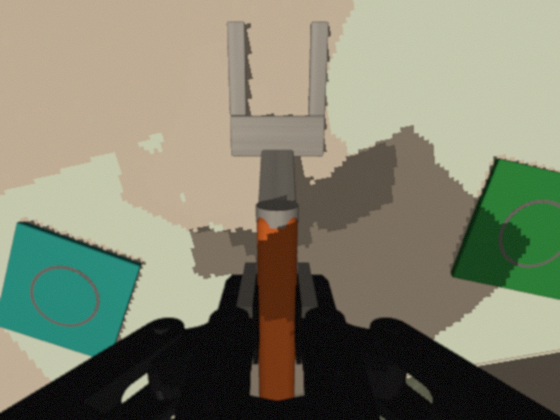

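The blade is level and in hand; the tray is just outside the frame, and nothing is in the way. Inserting with a force guard.

Run:
```python
from rig import *
from h import *
hit=move_l(tip(-.0445,.0092),feed=.05,until_force=4)
s=sense();print(hit,s["position"],s["wrist_force"],s["time_s"],tip(-.0445,.0092))
c=camera_params("wrist");p,d=camera("wrist");P,R=wrist_pose(s,c);np.savez("w_in.npz",p=p,d=d,P=P,R=R,K=c["K"]);cv2.imwrite("pics/w_in.png",p[:,:,::-1])
```

```text
False [ 0.47164908 -0.12920462  0.05269219] [ 0.22283629  0.77811253 -0.05512043] 11.5417 [ 0.47209836 -0.12923831  0.0528    ]
```

View pics/w_in.png

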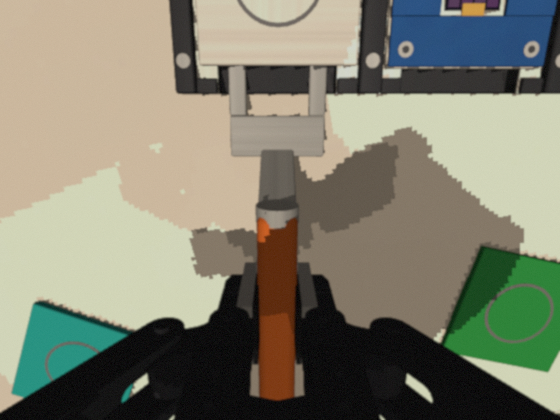

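The prongs are under the carrier, centred (carrier edges 197–361, blade 231–324) and about 17 mm in. Tipping now.

Run:
```python
from rig import *
from h import *
r=.042
for a in (0,6,15,25,35,45,55,65,75,85,95,104,112):
    t=np.radians(a);k=min(a/50,1);hx,hz=-.0025+.002*k,.013-.005*k
    hit=move_l(tip(hx-r*np.cos(t),hz+r*np.sin(t)),feed=.04,until_force=12)
    s=sense();print(a,hit,np.round(s["wrist_force"],1),round(s["time_s"],1))
    if hit: break
if not hit: sleep(.4)
s=sense();c=camera_params("wrist");p,d=camera("wrist");cv2.imwrite("pics/w_arc.png",np.hstack([cv2.resize(p,(400,300)),cv2.resize(camera("scene")[0][200:320,270:430],(400,300))])[:,:,::-1])
```

```text
0 False [ 0.1  0.3 -1. ] 11.8
6 False [ 0.6  0.3 -1.4] 12.1
15 False [ 0.3  0.3 -0.4] 12.4
25 False [-0.2  1.  -1.2] 12.7
35 False [ 1.1 -0.1 -0.8] 13.0
45 False [-1.2 -1.1 -0.3] 13.3
55 False [-0.5  0.2 -0.7] 13.7
65 False [ 0.3  0.1 -0.6] 14.0
75 False [ 0.5 -0.  -0.8] 14.3
85 False [-1.  -0.  -0.4] 14.7
95 False [-1.2 -0.7 -0.9] 15.0
104 False [-0.1  0.2 -0.3] 15.3
112 False [ 0.5  0.8 -0.8] 15.6
```

View pics/w_arc.png

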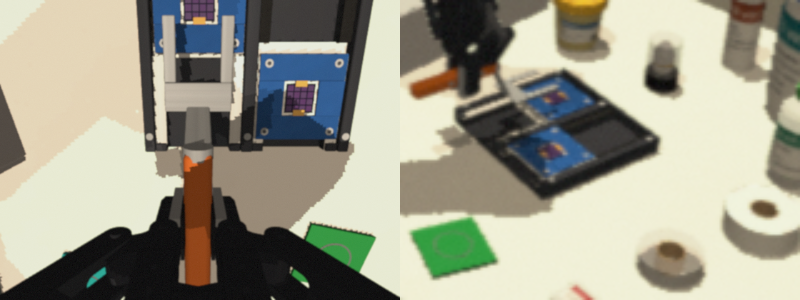

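The carrier lies face up in the far nest (blue frame at wrist (200,20)). Withdrawing and laying the lifter back.

Run:
```python
from rig import *
from h import *
move_l(tip(-.06,.075),feed=.15)
q=tip(-.06,.175); move_l(q,feed=.2)
movep([*G,.22],Rz(YL)); move_l([*G,.085],feed=.15)
print(move_l([*G,.0605],feed=.04,until_force=6)); s=sense();print(s["position"],s["wrist_force"],s["finger_gap"])
command_gripper(.05); s=sense();print(s["wrist_force"],s["time_s"])
move_l([*G,.24],feed=.2)
s=sense();c=camera_params("wrist");p,d=camera("wrist");P,R=wrist_pose(s,c)
h=cv2.cvtColor(p,cv2.COLOR_RGB2HSV);k=biggest(cv2.inRange(h,(3,150,60),(20,255,255)))[:,0]
print(cv2.minAreaRect(cast(k,.061,c["K"],P,R)[:,:2].astype(np.float32)))
def look(n,xy,z,y):
    movep([*xy,z],Rz(y)); s=sense();p,d=camera("wrist");P,R=wrist_pose(s,c)
    np.savez(n+".npz",p=p,d=d,P=P,R=R,K=c["K"]);return p
p2=look("w_end",T0+U*-.01,.26,YT);print(sense()["time_s"])
cv2.imwrite("pics/end.png",np.hstack([cv2.resize(p,(400,300)),cv2.resize(p2,(400,300))])[:,:,::-1])
# flatness: plane fit of depth points over the far-left nest, tray frame
f=np.load("w_end.npz");v,u=np.mgrid[85:165,200:285];z=f["d"][v,u].ravel();uv=np.c_[u.ravel(),v.ravel(),np.ones(z.size)]
X=(uv@np.linalg.inv(f["K"]).T*z[:,None])@f["R"].T+f["P"];xy=X[:,:2]-T0;xt,yt=xy@U,xy@V
for a in range(-8,70,6):
    m=(abs(yt-.036)<.02)&(abs(xt-a/1e3)<.003)
    if m.any(): print(a,np.median(X[m,2]).round(4))
```

```text
True
[0.45665805 0.12842597 0.06072947] [-0.45923984 -0.49402901  5.73622442] 0.012691918780253483
[-0.4023839  -1.19823404 -1.21680583] 20.5583
((0.4538096487522125, 0.11841805279254913), (0.09033643454313278, 0.013191922567784786), 74.41397857666016)
23.0333
4 0.019
10 0.0189
16 0.0185
22 0.018
28 0.0181
34 0.0181
40 0.0188
46 0.0189
52 0.0188
58 0.0053
64 0.005
```

View pics/end.png

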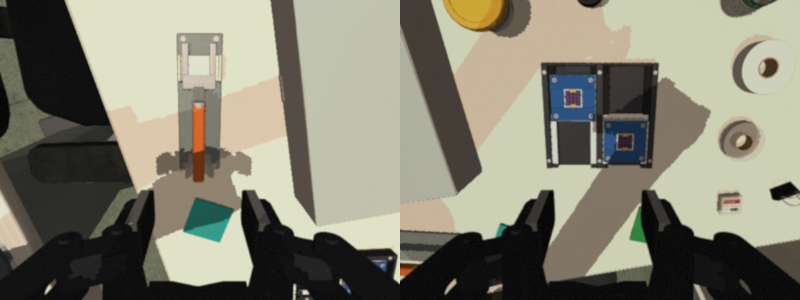

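Both are in place: lifter back in its rest within ~1.5 mm, carrier flat (≈18.5 mm top at both ends). Checking the carrier's x-extent in the nest.

Run:
```python
from h import *
f=np.load("w_end.npz");h=cv2.cvtColor(f["p"],cv2.COLOR_RGB2HSV);m=cv2.inRange(h,(100,120,40),(125,255,255))
cs,_=cv2.findContours(m,cv2.RETR_EXTERNAL,cv2.CHAIN_APPROX_NONE)
for k in cs:
    if cv2.contourArea(k)<800: continue
    w=cast(k[:,0],.018,f["K"],f["P"],f["R"])[:,:2];xt=(w-T0)@U;yt=(w-T0)@V
    print(np.percentile(xt,[1,99]).round(4),np.percentile(yt,[1,99]).round(4),cv2.minAreaRect(w.astype(np.float32)))
f0=np.load("w_tray.npz")
g=cv2.cvtColor(f["p"],cv2.COLOR_RGB2GRAY); print(g[75:175,235].tolist())
```

```text
[-0.0619 -0.0043] [-0.0639 -0.0071] ((0.5682657957077026, -0.22247612476348877), (0.056833844631910324, 0.058595120906829834), 78.24134063720703)
[-0.0016  0.0562] [0.0057 0.0655] ((0.6424980163574219, -0.16541838645935059), (0.060391802340745926, 0.05860204994678497), 79.29154205322266)
[185, 184, 184, 184, 183, 184, 184, 185, 184, 187, 184, 169, 124, 77, 56, 53, 47, 51, 60, 62, 63, 62, 62, 59, 59, 56, 50, 54, 53, 61, 77, 80, 77, 77, 80, 75, 76, 77, 76, 76, 78, 77, 76, 80, 76, 77, 77, 76, 85, 130, 169, 161, 110, 75, 72, 73, 70, 66, 71, 81, 81, 75, 67, 71, 79, 78, 73, 67, 72, 82, 81, 80, 103, 153, 170, 134, 86, 76, 74, 75, 76, 77, 78, 78, 75, 75, 76, 75, 77, 75, 76, 76, 83, 94, 87, 70, 58, 56, 57, 56]
```

```bash
python3 -c "
from rig import *
print(finish_job())"
```

```text
the job is handed in; nothing more can be done
None
```

The job is handed in: the left carrier lies face up and flat in its far nest, about 4 mm nearer the groove than the nest's centre, and the lifter is back in its rest within about 1.5 mm, at about 23 s of the 48 s.

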